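# Find the housing with the steel core and latch it in the press fixture

## Robot

A 7-joint arm with a two-finger parallel gripper is mounted at the origin on the work surface. World frame = base frame: x ahead of the robot, y to its left, z up, the work surface at z = 0. Lengths are in m, angles in rad, forces in N, time in s.
With the tool pointing down it reaches from about 0.35 to 0.9 m from the base axis. Payload 8.1 kg.
Tool frame: the origin (TCP) lies at the very end of the fingers, on their centre line; the grasp point (between the pads) lies 19 mm behind it; z points along the fingers, y is the line along which they close (so a half turn about z gives the same grasp; the last joint's range is limited). The gripper opens to 92 mm and grips with 3 to 60 N. Pads are 19 mm wide; open, the fingers measure 130 mm over their backs; the gripper's body (75 mm by 190 mm) begins 47 mm behind the grasp point.
Start: joints at [-1.273, 0.434, 0.025, 1.573, -0.012, 1.134, -0.075], TCP at [0.244, 0.575, 0.227] pointing down, gripper open.
Joint ranges: [-2.62, 2.62], [-0.44, 2.09], [-1.27, 1.32], [0.08, 2.57], [-1.32, 4.46], [0.12, 2], [-2.74, 2.74]. Speed limits (rad/s): [2.22, 2.22, 3.01, 3.01, 3.14, 3.14, 3.14].

## Interface

Orientations are given as a rotation vector (axis times angle).
In Python, from cell import arm gives the robot as it stands.
- The arm moves only by the tool carry_out, never from a script. Its argument "commands" is a list of rows, each a list of 7 numbers: the opening, from 0 (shut) to 1 (fully open), then the shift along the tool's x, y, z each as a share of 0.025 m, from -1 to 1, then the turn, a rotation vector about the tool's x, y, z each as a share of 0.1 rad, from -1 to 1. A call has 1 to 8 rows; each row shifts and turns the commanded pose from where the row before left it, along the tool's axes as they then stand; what a row does not reach is not made up. A row lasts 1/10 s, in which the tool goes at most 50 mm and 8.59 degrees, less where a joint would pass 70% of its speed; a pose out of reach is approached as far as the arm can. A call with a number of a shift or a turn outside -1 to 1 is refused whole. A call with a gripper value outside its range is refused whole. The fingers move at their own pace and stop on an object; "squeeze" is the grip in N (left out, the last holds). Time passes only in rows, so rows that do not move let the fingers close. It gives the time, the measured TCP pose, the force, the opening and the grip force at its end, in the units of the state.
- arm.observe(): the state, without advancing time (a new reading comes with each control period).
- arm.get_image(name): name is "side" or "top"; returns a dict with "pixels" (384x512x3 uint8, red, green, blue), "range_z" (384x512 float32, m along the optical axis (not along the pixel's ray), 0 where there is no reading), "mtx" (3x3 intrinsics, pixels), "R" (3x3) and "t" (3): a world point X has camera coordinates R X + t. Camera axes: x right, y down, z forward; pixel columns grow to the right and rows downward; lengths in m; the calibration is good to about 2 mm. A picture is of the moment at which its call begins.
- arm.sign_off(): hands the job in; it is judged then, once.
The state is a dict: "clock": time; "joints": joint angles; "dq": joint speeds; "joint_efforts": joint torques, N m; "position": TCP position; "ee_rot": TCP orientation; "force": force on the tool from outside, world axes, zero at the start; "ft_torque": the same for the moment, N m; "width": opening from 0.0 (shut) to 1.0 (fully open); "gripper_force": force on a finger pad.
Only numpy, scipy, OpenCV 4.12 (cv2) and the standard library are available. Lean on these libraries where they do the work, as an engineer would, in place of code of your own. Each camera call takes 0.05 s, during which the arm holds its last target. There are 200 camera calls.

## Task

One of the three look-alike aluminium housings in the tray still has its steel core inside, so it weighs about twice as much as the others: feel which by lifting them by their lugs, and leave the other two standing in the tray. With the latch open, set the heavy one down and let go of it on the fixture's bed in front of the blue head, lengthwise in line with the guide rails, then take it again at its near end and slide it under the head, gently, until it stops against the back plate. Then turn the latch's handle counter-clockwise past its click to its stop, so that the arm lies across behind the housing, without ramming the housing or pushing away the hammer, the spanner or the glass jar that lie about.

Things in the scene. Friction and masses are not known exactly. Their poses are not given: they have to be found in the camera images.
- housing_a: hollow aluminium housing, one of three that look the same: block 140 mm long (its x), 60 wide (y), 70 tall, ends alike; on top, in the middle, a lifting lug: upright fin 40 mm long (x), 10 thick (y), 70 to 98 mm above the underside. Origin: centre of the underside, z up. Weighs about 0.35 kg, or 0.7 kg with the steel core inside
- housing_b: same as housing_a
- housing_c: same as housing_a
- tray: grey open tray, 170 (x) x 276 (y) x 60 mm tall, fixed, with three cells side by side along its y, centres at y = -90, 0, +90 mm, each 158 x 84 mm inside, floor 5 mm thick; a housing stands in each cell, its x roughly along the tray's x. Origin: centre of the underside
- fixture: fixed press fixture; a housing slides in along its +x. Origin: on the table, below the centre of a housing that is fully home. Base plate x -170 to +80, y -80 to +134 mm; its top, the bed, is 15 mm above the table. Blue head over the back: x -5 to +70, y -73 to +73 mm, 190 mm tall, with a tunnel 100 mm wide, 108 mm high above the bed
- set_down (a point): point on the bed in front of the head, at x -90, y 0 of the fixture (15 mm above the table): a housing set down with its centre here, lengthwise along the fixture's x, has its lug clear of the head
- stop (a point): middle of the back plate's face, at the tunnel's end, x +70 of the fixture, 30 mm above the bed: it stops the sliding housing. Two guide rails, 14 mm high, 68 mm apart, lead to it; they are flared at the mouth (from x -37 to -5 mm, there about 90 mm apart)
- latch_grip (a point): on the latch's vertical axis, at mid-height of its black bar handle (76 mm long, 14 thick, 26 tall), 100 mm above the table; at x -81, y +95 mm in the fixture. In line with the bar a steel arm (105 mm from the axis, 14 thick, 45 to 59 mm above the table) turns with it
- latch (a joint): latch angle (rad), growing counter-clockwise seen from above, 0 open to 1.35 shut. The arm points along -2.92 + angle from the fixture's x axis: beside the bed at 0, across it behind the housing (fixture -y) at 1.35. A sprung detent resists (up to 0.2 N m) until half way, then clicks over to the stop
- mallet: hammer lying on the table (leave it alone). Origin: centre of its underside
- spanner: spanner lying on the table (leave it alone). Origin: centre of its underside
- jar: glass jar, 68 mm across, 100 mm tall (leave it alone). Origin: centre of its underside
Not all that is in view belongs to the job. What is shaped like the housing_b but purple or yellow is not meant. What is shaped like the housing_c but red is not meant.

How it is judged:
On the way, in this order (a step that is already met when the one before it is completed fails the run):
1. the heavy housing stands, let go of, on the bed in front of the head, the latch still open (((contact force between housing_a and fixture between 5.2 and 12 N and contact force between housing_a and the fingers below 0.1 N and linear speed of housing_a below 0.02 m/s and angle between housing_a's own z axis and vertical below 0.06 rad and x of housing_a in the frame of fixture between -0.16 and -0.03 m and y of housing_a in the frame of fixture between -0.05 and 0.05 m and value of joint latch below 0.2 rad) or (contact force between housing_b and fixture between 5.2 and 12 N and contact force between housing_b and the fingers below 0.1 N and linear speed of housing_b below 0.02 m/s and angle between housing_b's own z axis and vertical below 0.06 rad and x of housing_b in the frame of fixture between -0.16 and -0.03 m and y of housing_b in the frame of fixture between -0.05 and 0.05 m and value of joint latch below 0.2 rad) or (contact force between housing_c and fixture between 5.2 and 12 N and contact force between housing_c and the fingers below 0.1 N and linear speed of housing_c below 0.02 m/s and angle between housing_c's own z axis and vertical below 0.06 rad and x of housing_c in the frame of fixture between -0.16 and -0.03 m and y of housing_c in the frame of fixture between -0.05 and 0.05 m and value of joint latch below 0.2 rad))), for 0.2 s.
2. it has been slid fully home against the back plate, the latch still open (((x of housing_a in the frame of fixture between -0.0035 and 0.006 m and y of housing_a in the frame of fixture between -0.008 and 0.008 m and z of housing_a in the frame of fixture below 0.022 m and angle between the x axis of housing_a and the x axis of fixture, either way round below 0.1 rad and contact force between housing_a and fixture above 4 N and value of joint latch below 0.2 rad) or (x of housing_b in the frame of fixture between -0.0035 and 0.006 m and y of housing_b in the frame of fixture between -0.008 and 0.008 m and z of housing_b in the frame of fixture below 0.022 m and angle between the x axis of housing_b and the x axis of fixture, either way round below 0.1 rad and contact force between housing_b and fixture above 4 N and value of joint latch below 0.2 rad) or (x of housing_c in the frame of fixture between -0.0035 and 0.006 m and y of housing_c in the frame of fixture between -0.008 and 0.008 m and z of housing_c in the frame of fixture below 0.022 m and angle between the x axis of housing_c and the x axis of fixture, either way round below 0.1 rad and contact force between housing_c and fixture above 4 N and value of joint latch below 0.2 rad))), for 0.2 s.
At the end, for the whole second after the job is handed in: the heavy housing (weight on the fixture over 5.2 N) stands fully home in the fixture (within 3.5 mm of the back plate, 8 mm sideways and 0.1 rad of the rails), let go of, the latch past its click (over 1.2 rad), and the other two housings stand upright on the tray's floor (((contact force between housing_a and fixture above 5.2 N and contact force between housing_a and the fingers below 0.1 N and angle between each of housing_a, housing_b, housing_c's own z axis and vertical below 0.06 rad and linear speed of housing_a below 0.02 m/s and x of housing_a in the frame of fixture between -0.0035 and 0.006 m and y of housing_a in the frame of fixture between -0.008 and 0.008 m and z of housing_a in the frame of fixture below 0.022 m and angle between the x axis of housing_a and the x axis of fixture, either way round below 0.1 rad and value of joint latch above 1.2 rad and x of housing_b in the frame of tray between -0.03 and 0.03 m and y of housing_b in the frame of tray between -0.125 and 0.125 m and z of each of housing_b, housing_c in the frame of tray below 0.012 m and x of housing_c in the frame of tray between -0.03 and 0.03 m and y of housing_c in the frame of tray between -0.125 and 0.125 m) or (contact force between housing_b and fixture above 5.2 N and contact force between housing_b and the fingers below 0.1 N and angle between each of housing_b, housing_a, housing_c's own z axis and vertical below 0.06 rad and linear speed of housing_b below 0.02 m/s and x of housing_b in the frame of fixture between -0.0035 and 0.006 m and y of housing_b in the frame of fixture between -0.008 and 0.008 m and z of housing_b in the frame of fixture below 0.022 m and angle between the x axis of housing_b and the x axis of fixture, either way round below 0.1 rad and value of joint latch above 1.2 rad and x of housing_a in the frame of tray between -0.03 and 0.03 m and y of housing_a in the frame of tray between -0.125 and 0.125 m and z of each of housing_a, housing_c in the frame of tray below 0.012 m and x of housing_c in the frame of tray between -0.03 and 0.03 m and y of housing_c in the frame of tray between -0.125 and 0.125 m) or (contact force between housing_c and fixture above 5.2 N and contact force between housing_c and the fingers below 0.1 N and angle between each of housing_c, housing_a, housing_b's own z axis and vertical below 0.06 rad and linear speed of housing_c below 0.02 m/s and x of housing_c in the frame of fixture between -0.0035 and 0.006 m and y of housing_c in the frame of fixture between -0.008 and 0.008 m and z of housing_c in the frame of fixture below 0.022 m and angle between the x axis of housing_c and the x axis of fixture, either way round below 0.1 rad and value of joint latch above 1.2 rad and x of housing_a in the frame of tray between -0.03 and 0.03 m and y of housing_a in the frame of tray between -0.125 and 0.125 m and z of each of housing_a, housing_b in the frame of tray below 0.012 m and x of housing_b in the frame of tray between -0.03 and 0.03 m and y of housing_b in the frame of tray between -0.125 and 0.125 m))); the robot touches nothing.
It fails at once if a housing is rammed into the fixture (over 100 N) (contact force between any of housing_a, housing_b, housing_c and fixture above 100 N).
It fails at once if the hammer, the spanner or the jar is pushed more than 40 mm (distance of any of mallet, spanner, jar from where it was at the start of the episode above 0.04 m).
It also fails if it takes over 72 s, if anything falls off the work surface, if the arm or the gripper's body presses on something with over 40 N, if the wrist force passes 120 N, or if a joint passes its speed limit or range.

## Working session

There is one attempt and no reset: what is moved stays moved. The work goes in short steps, Python scripts to look and compute and a tool call to move; the robot and the scene stay as the last step left them, time stands still between calls to the robot, and variables do not carry over. Pictures are saved under pics/ and viewed, at most 10 in all, crops included, and the job is handed in when it is done.

Besides the shell and the picture viewer there is one more tool, called after "Request:" by a JSON object that holds its "api" and its "payload", one argument or row to a line. carry_out: Moves the arm, as the interface text tells. Shift numbers are shares of 0.025 m and turn numbers shares of 0.1 rad, none past 1 either way. Its arguments: {"type":"object","properties":{"commands":{"type":"array"},"squeeze":{"type":"number"}},"required":["commands"]}

```bash
ls; mkdir -p pics; cat > h.py <<'E'
import numpy as np, cv2
from cell import arm
def cloud(name):
    d=arm.get_image(name); z=d["range_z"]; K=d["mtx"]
    v,u=np.indices(z.shape)
    c=np.stack([(u-K[0,2])/K[0,0]*z,(v-K[1,2])/K[1,1]*z,z],-1)
    P=(c-d["t"])@d["R"]; P[z==0]=np.nan
    return d["pixels"],P
E
python3 - <<'E'
from h import *
for n in("top","side"):
    im,P=cloud(n); cv2.imwrite(f"pics/{n}0.png",im[...,::-1]); np.savez(f"{n}0.npz",im=im,P=P)
s=arm.observe(); print({k:np.round(v,3) for k,v in s.items()})
E
```

```text
pics
{'clock': np.float64(0.1), 'joints': array([-1.273,  0.435,  0.025,  1.574, -0.012,  1.134, -0.075]), 'dq': array([ 0.   , -0.001,  0.001, -0.004, -0.   , -0.002,  0.002]), 'joint_efforts': array([ 2.0000e-03, -6.6912e+01,  9.8800e-01, -3.1514e+01, -6.1000e-02,
        3.7000e-02,  0.0000e+00]), 'position': array([0.244, 0.575, 0.226]), 'ee_rot': array([-6.250e-01, -3.079e+00,  2.000e-03]), 'force': array([ 0.057, -0.05 , -0.015]), 'ft_torque': array([-0.066, -0.046,  0.013]), 'gripper_force': np.float64(0.0), 'width': np.float64(0.994)}
```

View pics/top0.png

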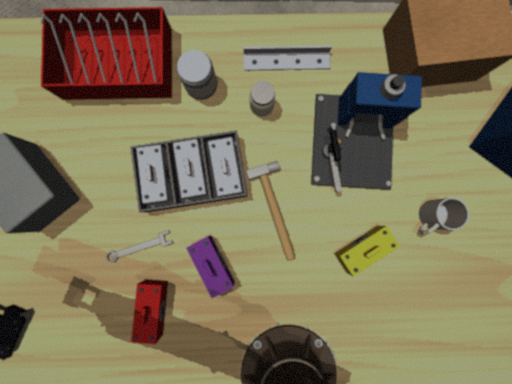

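View pics/side0.png

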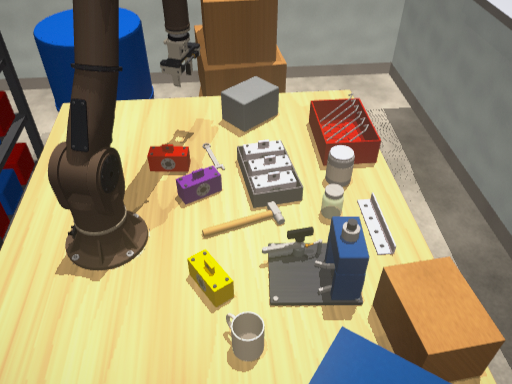

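Top view: silver housings in the tray at (152,175), (189,169), (226,165). Look-alikes that are not meant: red (150,312), purple (210,266), yellow (369,251). The fixture has its head at (380,98) and its bed at (350,160), with the latch handle at (334,143). The hammer is at (272,205), the spanner at (140,247) and jars at (197,73) and (262,97).

```bash
python3 - <<'E'
from h import *
d=np.load("top0.npz"); im,P=d["im"],d["P"]
Z=P[...,2]
def roi(u0,u1,v0,v1):
    m=np.zeros(Z.shape,bool); m[v0:v1,u0:u1]=1; return m
def rect(m,name,big=False):
    n,l,st,_=cv2.connectedComponentsWithStats(m.astype(np.uint8))
    for i in range(1,n):
        if st[i,4]<8: continue
        q=P[l==i]; r=cv2.minAreaRect((q[:,:2]*1000).astype(np.float32))
        print(name,st[i,4],"c",np.round(r[0],1),"size",np.round(r[1],1),"ang",round(r[2],1),"z",np.round(np.median(q[:,2]),4),"mean",np.round(q[:,:2].mean(0),4))
T=roi(120,258,120,220)
rect(T&(Z>.088)&(Z<.115),"lug")
rect(T&(Z>.066)&(Z<.084),"housing")
rect(T&(Z>.02)&(Z<.13),"trayall")
F=roi(300,425,60,200)
rect(F&(Z>.008)&(Z<.025),"bed")
rect(F&(Z>.006)&(Z<.3),"fixall")
rect(F&(Z>.165)&(Z<.2),"head")
rect(F&(Z>.085)&(Z<.125)&roi(315,345,110,200),"handle")
rect(F&(Z>.035)&(Z<.07)&roi(315,350,110,200),"arm")
rect(roi(240,300,150,265)&(Z>.008),"mallet")
rect(roi(100,180,225,265)&(Z>.004)&(Z<.05),"spanner")
rect(roi(175,280,45,120)&(Z>.03),"jars")
c=cv2.resize(im[115:215,120:400],None,fx=2.8,fy=2.8,interpolation=2)
cv2.imwrite("pics/crop0.png",c[...,::-1])
E
```

```text
lug 75 c [534.1 148.9] size [39.4 10.5] ang 7.9 z 0.1018 mean [0.5339 0.1486]
lug 84 c [531.1 237.6] size [38.6 10.7] ang 8.0 z 0.1011 mean [0.5307 0.2366]
lug 89 c [518.9 330.9] size [38.1 10.2] ang 7.5 z 0.1014 mean [0.5191 0.3301]
housing 1258 c [534.4 149.1] size [140.3  60.1] ang 9.2 z 0.0743 mean [0.5335 0.1488]
housing 1275 c [532.  237.9] size [140.9  60.9] ang 8.4 z 0.0743 mean [0.5306 0.2369]
housing 1293 c [519.7 331.3] size [140.6  61.3] ang 7.0 z 0.0742 mean [0.5189 0.3301]
trayall 6388 c [527.7 243.4] size [170.8 276.7] ang 7.7 z 0.0731 mean [0.5265 0.2448]
trayall 107 c [523.   79.2] size [26.3 31. ] ang 16.6 z 0.0249 mean [0.5228 0.0803]
bed 41 c [ 809.7 -305.7] size [46.6  2.7] ang 3.7 z 0.0173 mean [ 0.8089 -0.3058]
bed 5273 c [ 606.  -195.2] size [215.6 250.4] ang 85.1 z 0.0145 mean [ 0.5861 -0.1905]
fixall 10073 c [ 652.5 -212.4] size [272.2 403.9] ang 69.0 z 0.0177 mean [ 0.6244 -0.2031]
fixall 9 c [825.7 -86.5] size [10.  12.3] ang 44.2 z 0.0062 mean [ 0.8256 -0.0868]
head 1974 c [ 680.5 -228. ] size [146.2  75.6] ang 85.3 z 0.189 mean [ 0.6739 -0.2219]
handle 260 c [ 575.2 -121.4] size [75.2 19.9] ang 7.9 z 0.1109 mean [ 0.5743 -0.1217]
arm 70 c [ 665.8 -165.2] size [22.8 35.8] ang 84.4 z 0.0514 mean [ 0.658  -0.1589]
arm 40 c [ 633.6 -129. ] size [16.5 10.6] ang 5.9 z 0.0642 mean [ 0.6338 -0.1283]
arm 292 c [ 527.6 -127.9] size [126.8  19.7] ang 12.9 z 0.0573 mean [ 0.5224 -0.1284]
mallet 150 c [519.2 104.2] size [ 18.4 120. ] ang 89.6 z 0.0588 mean [0.5019 0.106 ]
mallet 1157 c [419.3  18.7] size [259.6  87.5] ang 16.6 z 0.0231 mean [0.4395 0.0271]
spanner 447 c [333.2 386.3] size [ 36.9 177.7] ang 17.0 z 0.0063 mean [0.3347 0.381 ]
jars 93 c [861.   48.4] size [94.6  7.1] ang 89.5 z 0.0337 mean [0.8613 0.0506]
jars 1415 c [771.3 216. ] size [86.5 85.7] ang 56.4 z 0.1179 mean [0.7626 0.2121]
jars 701 c [710.2  49.9] size [62.7 63. ] ang 42.5 z 0.0981 mean [0.705  0.0511]
```

View pics/crop0.png

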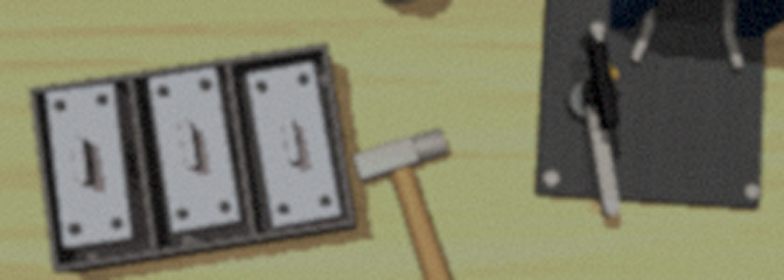

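The crop shows three silver housings with lugs in the tray, at crop px (88,160), (190,145) and (295,145). None is purple, yellow or red, so these are the right ones. The fixture origin comes out at (648.4, -225.6) mm with yaw -4.8°, and the bed, head and handle measurements all agree. First I go over the left housing.

```bash
cat > go.py <<'E'
# usage: go.py x y z yaw_of_tool_y_deg  (world mm) -> remaining shares in tool axes
import sys; from h import *; from scipy.spatial.transform import Rotation as Ro
s=arm.observe(); R=Ro.from_rotvec(s["ee_rot"]).as_matrix()
x,y,z,a=map(float,sys.argv[1:5]); a=np.radians(a)
ty=np.array([np.cos(a),np.sin(a),0]); tz=np.array([0,0,-1.]); G=np.stack([np.cross(ty,tz),ty,tz],1)
if np.dot(R[:,1],ty)<0 and len(sys.argv)<6: G[:,:2]*=-1
dp=np.array([x,y,z])/1000-s["position"]
print("t",round(float(s["clock"]),2),"pos",np.round(s["position"]*1000,1),"yaw_y",np.round(np.degrees(np.arctan2(R[1,1],R[0,1])),2),"F",np.round(s["force"],2),"w",round(float(s["width"]),3),"g",round(float(s["gripper_force"]),1))
print("shift now",np.round(R.T@dp/.025,2),"after turn",np.round(G.T@dp/.025,2),"turn",np.round(Ro.from_matrix(R.T@G).as_rotvec()/.1,2), "q7",np.round(s["joints"][6],2))
E
echo ok
```

```text
ok
```

Request:
{"api": "carry_out", "payload": {
  "commands": [
    [0.5, -1, -0.67, 0, 0, 0, -0.89],
    [0.5, -1, -0.67, 0, 0, 0, -0.89],
    [0.5, -1, -0.67, 0, 0, 0, -0.89],
    [0.5, -1, -0.67, 0, 0, 0, -0.89],
    [0.5, -1, -0.67, 0, 0, 0, -0.89],
    [0.5, -1, -0.67, 0, 0, 0, -0.89],
    [0.5, -1, -1, 0, 0, 0, 0],
    [0.5, -1, -1, 0, 0, 0, 0]
  ]
}}

```text
clock: 0.9
position: [0.4291, 0.4075, 0.2264]
ee_rot: [0.21, -3.134, 0.001]
force: [0.3, 0.6, 0.2]
width: 0.502
gripper_force: 0.0
```

```bash
python3 go.py 519.3 331 79 97.5
```

```text
t 0.9 pos [429.1 407.5 226.4] yaw_y 97.66 F [0.31 0.61 0.2 ] w 0.502 g 0.0
shift now [-3.17 -3.51  5.9 ] after turn [-3.18 -3.5   5.9 ] turn [-0.   -0.01  0.03] q7 0.85
```

Request:
{"api": "carry_out", "payload": {
  "commands": [
    [0.5, -1, -1, 0, 0, 0, 0],
    [0.5, -1, -1, 0, 0, 0, 0],
    [0.5, 0, 0, 0, 0, 0, 0],
    [0.5, 0, 0, 0, 0, 0, 0]
  ]
}}

```text
clock: 1.3
position: [0.485, 0.3646, 0.2263]
ee_rot: [0.206, -3.134, 0.001]
force: [-1.5, 0.3, -0.1]
width: 0.498
gripper_force: 0.0
```

```bash
python3 go.py 519.3 331 79 97.5
```

```text
t 1.3 pos [485.  364.6 226.3] yaw_y 97.5 F [-1.52  0.28 -0.1 ] w 0.498 g 0.0
shift now [-1.19 -1.51  5.89] after turn [-1.18 -1.51  5.89] turn [-0.01 -0.01  0.  ] q7 0.97
```

Request:
{"api": "carry_out", "payload": {
  "commands": [
    [0.4, -0.6, -0.75, 0.9, 0, 0, 0],
    [0.4, -0.6, -0.75, 0.9, 0, 0, 0],
    [0.4, 0, 0, 1, 0, 0, 0],
    [0.4, 0, 0, 1, 0, 0, 0],
    [0.4, 0, 0, 1, 0, 0, 0],
    [0.4, 0, 0, 0, 0, 0, 0],
    [0.4, 0, 0, 0, 0, 0, 0]
  ]
}}

```text
clock: 2.0
position: [0.5184, 0.3333, 0.1069]
ee_rot: [0.211, -3.133, 0.0]
force: [-0.6, 0.5, 0.7]
width: 0.4
gripper_force: 0.0
```

```bash
python3 go.py 519.3 331 80 97.5
```

```text
t 2.0 pos [518.4 333.3 106.9] yaw_y 97.72 F [-0.57  0.54  0.75] w 0.4 g 0.0
shift now [-0.03 -0.1   1.08] after turn [-0.02 -0.1   1.08] turn [ 0.   -0.01  0.04] q7 1.05
```

Request:
{"api": "carry_out", "payload": {
  "commands": [
    [0.4, 0, -0.1, 0.55, 0, 0, 0],
    [0.4, 0, 0, 0.5, 0, 0, 0],
    [0.4, 0, 0, 0, 0, 0, 0],
    [0.05, 0, 0, 0, 0, 0, 0],
    [0.05, 0, 0, 0, 0, 0, 0],
    [0.05, 0, 0, 0, 0, 0, 0],
    [0.05, 0, 0, 0, 0, 0, 0]
  ],
  "squeeze": 25
}}

```text
clock: 2.7
position: [0.5198, 0.3313, 0.0813]
ee_rot: [-0.21, 3.133, 0.003]
force: [-0.6, 5.1, -5.3]
width: 0.105
gripper_force: 24.9
```

```bash
python3 go.py 519.3 331 80 97.5
```

```text
t 2.7 pos [519.8 331.3  81.3] yaw_y 97.66 F [-0.65  5.07 -5.3 ] w 0.105 g 24.9
shift now [ 0.02 -0.01  0.05] after turn [ 0.02 -0.01  0.05] turn [0.02 0.01 0.03] q7 1.05
```

Gripped (opening about 9.7 mm). Lift 20 mm and read the force.

Request:
{"api": "carry_out", "payload": {
  "commands": [
    [0.05, 0, 0, -0.4, 0, 0, 0],
    [0.05, 0, 0, -0.4, 0, 0, 0],
    [0.05, 0, 0, 0, 0, 0, 0],
    [0.05, 0, 0, 0, 0, 0, 0],
    [0.05, 0, 0, 0, 0, 0, 0],
    [0.05, 0, 0, 0, 0, 0, 0]
  ]
}}

```text
clock: 3.3
position: [0.5193, 0.3296, 0.1]
ee_rot: [0.209, -3.134, 0.001]
force: [-0.4, -0.7, -7.0]
width: 0.105
gripper_force: 25.0
```

Request:
{"api": "carry_out", "payload": {
  "commands": [
    [0.05, 0, 0, 0, 0, 0, 0],
    [0.05, 0, 0, 0, 0, 0, 0]
  ]
}}

```text
clock: 3.5
position: [0.5195, 0.3299, 0.1003]
ee_rot: [0.209, -3.134, 0.0]
force: [0.4, 0.8, -7.4]
width: 0.107
gripper_force: 25.0
```

A steady 7.0 to 7.4 N means about 0.7 kg, so this is the heavy one. Raise it and carry it over.

Request:
{"api": "carry_out", "payload": {
  "commands": [
    [0.05, 0, 0, -0.5, 0, 0, 0],
    [0.05, 0, 0, -1, 0, 0, 0],
    [0.05, 0, 0, -1, 0, 0, 0],
    [0.05, 0, 0, -1, 0, 0, 0],
    [0.05, 0, 0, -1, 0, 0, 0],
    [0.05, 0, 0, -0.5, 0, 0, 0],
    [0.05, 0, 0, 0, 0, 0, 0],
    [0.05, 0, 0, 0, 0, 0, 0]
  ],
  "squeeze": 40
}}

```text
clock: 4.3
position: [0.5192, 0.3296, 0.2249]
ee_rot: [0.209, -3.134, 0.001]
force: [0.0, 0.2, -6.6]
width: 0.104
gripper_force: 40.0
```

Request:
{"api": "carry_out", "payload": {
  "commands": [
    [0.05, 0, -0.5, 0, 0, 0, 0.54],
    [0.05, 0, -1, 0, 0, 0, 0.54],
    [0.05, 0, -1, 0, 0, 0, 0.54],
    [0.05, 0, -1, 0, 0, 0, 0.54],
    [0.05, 0, -1, 0, 0, 0, 0],
    [0.05, 0, -1, 0, 0, 0, 0],
    [0.05, 0, -1, 0, 0, 0, 0],
    [0.05, 0, -1, 0, 0, 0, 0]
  ]
}}

```text
clock: 5.1
position: [0.5142, 0.1399, 0.2254]
ee_rot: [-0.136, -3.138, 0.0]
force: [0.4, -0.4, -6.6]
width: 0.107
gripper_force: 40.0
```

```bash
python3 go.py 558.7 -218.1 96 85.2
```

```text
t 5.1 pos [514.2 139.9 225.4] yaw_y 85.05 F [ 0.41 -0.37 -6.64] w 0.107 g 40.0
shift now [ -3.01 -14.11   5.18] after turn [ -2.97 -14.12   5.18] turn [-0.   -0.   -0.03] q7 1.15
```

Request:
{"api": "carry_out", "payload": {
  "commands": [
    [0.05, -0.3, -1, 0, 0, 0, 0],
    [0.05, -0.3, -1, 0, 0, 0, 0],
    [0.05, -0.3, -1, 0, 0, 0, 0],
    [0.05, -0.3, -1, 0, 0, 0, 0],
    [0.05, -0.3, -1, 0, 0, 0, 0],
    [0.05, -0.3, -1, 0, 0, 0, 0],
    [0.05, -0.3, -1, 0, 0, 0, 0],
    [0.05, -0.3, -1, 0, 0, 0, 0]
  ]
}}

```text
clock: 5.9
position: [0.557, -0.0641, 0.2254]
ee_rot: [-0.136, -3.138, 0.0]
force: [0.7, -0.0, -7.9]
width: 0.11
gripper_force: 40.0
```

Request:
{"api": "carry_out", "payload": {
  "commands": [
    [0.05, -0.3, -1, 0, 0, 0, 0],
    [0.05, -0.2, -1, 0, 0, 0, 0],
    [0.05, 0, -1, 0, 0, 0, 0],
    [0.05, 0, -1, 0, 0, 0, 0],
    [0.05, 0, -0.6, 0, 0, 0, 0],
    [0.05, 0, -0.3, 0, 0, 0, 0],
    [0.05, 0, 0, 0, 0, 0, 0],
    [0.05, 0, 0, 0, 0, 0, 0]
  ]
}}

```text
clock: 6.7
position: [0.5605, -0.1831, 0.2254]
ee_rot: [-0.129, -3.139, -0.002]
force: [-0.1, 0.7, -6.8]
width: 0.105
gripper_force: 40.0
```

```bash
python3 go.py 558.7 -218.1 96 85.2
```

```text
t 6.7 pos [ 560.5 -183.1  225.4] yaw_y 85.3 F [-0.11  0.74 -6.85] w 0.105 g 40.0
shift now [-0.04 -1.41  5.17] after turn [-0.05 -1.4   5.17] turn [ 0.01 -0.    0.02] q7 1.81
```

Request:
{"api": "carry_out", "payload": {
  "commands": [
    [0.05, 0, -0.7, 0, 0, 0, 0],
    [0.05, 0, -0.7, 0, 0, 0, 0],
    [0.05, 0, 0, 1, 0, 0, 0],
    [0.05, 0, 0, 1, 0, 0, 0],
    [0.05, 0, 0, 1, 0, 0, 0],
    [0.05, 0, 0, 1, 0, 0, 0],
    [0.05, 0, 0, 0.6, 0, 0, 0],
    [0.05, 0, 0, 0.2, 0, 0, 0]
  ]
}}

```text
clock: 7.5
position: [0.557, -0.2171, 0.1036]
ee_rot: [-0.127, -3.136, -0.003]
force: [-0.6, 0.7, -6.5]
width: 0.106
gripper_force: 40.0
```

Request:
{"api": "carry_out", "payload": {
  "commands": [
    [0.05, 0, 0, 0, 0, 0, 0],
    [0.05, 0, 0, 0, 0, 0, 0]
  ]
}}

```text
clock: 7.7
position: [0.5584, -0.2189, 0.1064]
ee_rot: [0.129, 3.137, -0.0]
force: [-0.5, -0.6, -6.8]
width: 0.108
gripper_force: 40.0
```

```bash
python3 go.py 558.7 -218.1 91.5 85.2; python3 - <<'E'
from h import *
im,P=cloud("top"); im2,_=cloud("side")
c=np.hstack([cv2.resize(im[60:210,290:440],(400,400)),cv2.resize(im2[190:310,250:370],(400,400))])
cv2.imwrite("pics/pre.png",c[...,::-1])
E
```

```text
t 7.7 pos [ 558.4 -218.9  106.4] yaw_y 85.3 F [-0.54 -0.63 -6.76] w 0.108 g 40.0
shift now [-0.01  0.03  0.6 ] after turn [-0.01  0.03  0.6 ] turn [-0.    0.02  0.02] q7 1.91
```

View pics/pre.png

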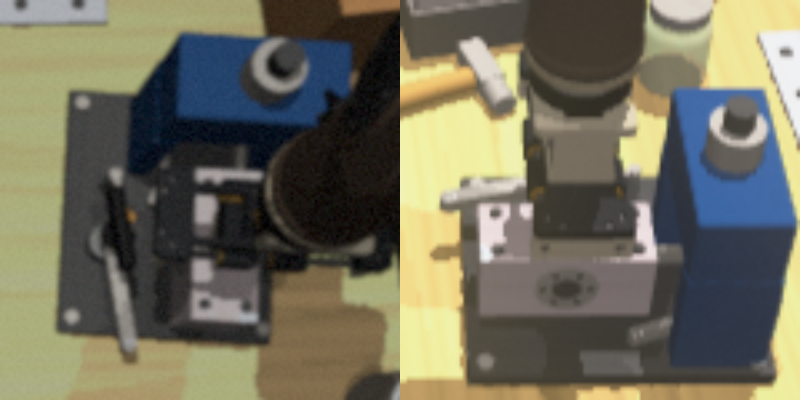

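The housing is just above the bed, lengthwise in line with the rails and in front of the head. The latch is open, with its handle at about (118,220) in the left half. Lower gently, then let go.

Request:
{"api": "carry_out", "payload": {
  "commands": [
    [0.05, 0, 0, 0.2, 0, 0, 0],
    [0.05, 0, 0, 0.15, 0, 0, 0],
    [0.05, 0, 0, 0.1, 0, 0, 0],
    [0.05, 0, 0, 0.05, 0, 0, 0],
    [0.05, 0, 0, 0.05, 0, 0, 0],
    [0.05, 0, 0, 0, 0, 0, 0],
    [0.05, 0, 0, 0, 0, 0, 0]
  ]
}}

```text
clock: 8.5
position: [0.5576, -0.2194, 0.0918]
ee_rot: [0.13, 3.139, 0.0]
force: [-0.1, -0.4, -6.8]
width: 0.108
gripper_force: 40.0
```

```bash
python3 go.py 558.7 -218.1 91.5 85.2
```

```text
t 8.5 pos [ 557.6 -219.4   91.8] yaw_y 85.25 F [-0.12 -0.35 -6.76] w 0.108 g 40.0
shift now [-0.04  0.05  0.01] after turn [-0.04  0.05  0.01] turn [0.   0.   0.01] q7 1.91
```

Request:
{"api": "carry_out", "payload": {
  "commands": [
    [0.05, 0, 0, 0.05, 0, 0, 0],
    [0.05, 0, 0, 0.04, 0, 0, 0],
    [0.05, 0, 0, 0, 0, 0, 0],
    [0.05, 0, 0, 0, 0, 0, 0]
  ]
}}

```text
clock: 8.9
position: [0.5577, -0.2193, 0.0905]
ee_rot: [0.13, 3.138, 0.0]
force: [-3.1, 3.1, 5.7]
width: 0.107
gripper_force: 40.0
```

Request:
{"api": "carry_out", "payload": {
  "commands": [
    [0.12, 0, 0, 0, 0, 0, 0],
    [0.4, 0, 0, 0, 0, 0, 0],
    [0.4, 0, 0, 0, 0, 0, 0],
    [0.4, 0, 0, 0, 0, 0, 0],
    [0.4, 0, 0, -0.6, 0, 0, 0],
    [0.4, 0, 0, -1, 0, 0, 0],
    [0.4, 0, 0, -1, 0, 0, 0],
    [1, 0, 0, -1, 0, 0, 0]
  ]
}}

```text
clock: 9.7
position: [0.5574, -0.2194, 0.1803]
ee_rot: [-0.13, -3.139, 0.0]
force: [0.3, 0.0, 0.6]
width: 0.449
gripper_force: 0.0
```

Request:
{"api": "carry_out", "payload": {
  "commands": [
    [1, 1, 0, 0, 0, 0, 0],
    [1, 1, 0, 0, 0, 0, 0],
    [1, 1, 0, 0, 0, 0, 0],
    [1, 1, 0, 0, 0, 0, 0],
    [1, 0.4, 0, 0, 0, 0, 0],
    [1, 0, 0, 0, 0, 0, 0],
    [1, 0, 0, 0, 0, 0, 0]
  ]
}}

```text
clock: 10.4
position: [0.4492, -0.2103, 0.1798]
ee_rot: [0.13, 3.137, -0.0]
force: [-0.3, -0.2, -0.8]
width: 0.995
gripper_force: 0.0
```

```bash
python3 - <<'E'
from h import *
th=np.radians(-4.8); Rf=np.array([[np.cos(th),-np.sin(th)],[np.sin(th),np.cos(th)]]); o=np.array([.6484,-.2256])
ims=[]
for n in("top","side"):
    im,P=cloud(n); L=(P[...,:2]-o)@Rf; Z=P[...,2]
    m=(abs(L[...,1])<.05)&(L[...,0]>-.19)&(L[...,0]<-.006)
    for a,b,k in((.078,.093,"top"),(.104,.12,"lug")):
        q=L[m&(Z>a)&(Z<b)]*1000
        if len(q)>8:
            r=cv2.minAreaRect(q.astype(np.float32)); print(n,k,len(q),np.round(r[0],1),np.round(r[1],1),round(r[2],1))
    ims.append(im)
c=np.hstack([cv2.resize(ims[0][60:210,290:440],(400,400)),cv2.resize(ims[1][190:310,250:370],(400,400))])
cv2.imwrite("pics/set.png",c[...,::-1])
E
python3 go.py 504 -213.5 57 85.2
```

```text
top top 1001 [-90.4  -3.4] [141.   61.1] 0.4
top lug 79 [-91.2  -2.8] [10.3 38.3] 87.8
side top 873 [-90.4  -0.3] [ 67.2 140.2] 89.8
side lug 80 [-90.1  -0.5] [15.6 39.9] 84.5
t 10.5 pos [ 449.2 -210.2  179.5] yaw_y 85.29 F [-1.06  0.36 -1.33] w 1.0 g 0.0
shift now [-2.19  0.05  4.9 ] after turn [-2.19  0.05  4.9 ] turn [-0.    0.01  0.02] q7 1.91
```

View pics/set.png

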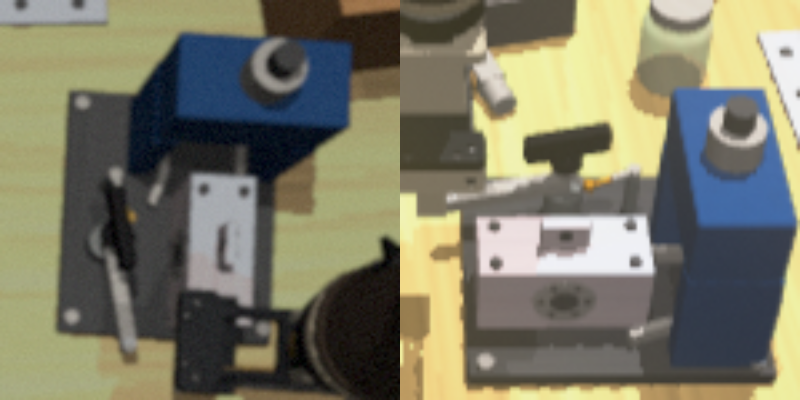

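The housing stands on the bed, let go, with the latch open. The rails show at (158,185) and (241,160) in the left half. I check the rail centre line in the first cloud.

```bash
python3 - <<'E'
from h import *
th=np.radians(-4.8); Rf=np.array([[np.cos(th),-np.sin(th)],[np.sin(th),np.cos(th)]]); o=np.array([.6484,-.2256])
for n in("top","side"):
    P=np.load(n+"0.npz")["P"]; L=(P[...,:2]-o)@Rf*1000; Z=P[...,2]*1000
    m=(abs(L[...,1])<60)&(Z>25.5)&(Z<33)&(L[...,0]<0)&(L[...,0]>-45)
    for s in(1,-1):
        q=L[m&(s*L[...,1]>20)]
        for a in(-40,-30,-20,-10):
            k=q[(q[:,0]>=a)&(q[:,0]<a+10)]
            if len(k)>1: print(n,s,a,len(k),np.round([k[:,1].min(),k[:,1].mean(),k[:,1].max()],1))
    m=(Z>186)&(Z<193)&(abs(L[...,1])<90)&(L[...,0]>-15)&(L[...,0]<80)
    q=L[m]; print(n,"head x",np.percentile(q[:,0],[1,99]).round(1),"y",np.percentile(q[:,1],[1,99]).round(1))
    m=(Z>12)&(Z<18)&(L[...,0]>-160)&(L[...,0]<-60); q=L[m]; print(n,"bed y",np.percentile(q[:,1],[.5,99.5]).round(1))
E
```

```text
top 1 -40 9 [43.9 48.8 53.5]
top 1 -30 10 [41.2 45.3 49.8]
top 1 -20 14 [36.4 41.6 46.8]
top 1 -10 15 [34.3 41.9 58.5]
top -1 -40 9 [-52.4 -48.3 -44. ]
top -1 -30 13 [-50.3 -45.8 -41.4]
top -1 -20 15 [-47.  -41.8 -36.8]
top -1 -10 18 [-56.1 -42.6 -34.7]
top head x [-4.5 68.4] y [-70.6  71.6]
top bed y [-379.  855.]
side 1 -40 7 [46.8 50.6 55.7]
side 1 -30 8 [41.8 47.7 52. ]
side 1 -20 12 [37.5 44.  49.6]
side 1 -10 18 [34.9 43.6 56.7]
side -1 -40 11 [-52.1 -47.5 -42.1]
side -1 -30 13 [-49.4 -43.1 -37.8]
side -1 -20 13 [-46.4 -40.3 -33.2]
side -1 -10 14 [-59.9 -40.5 -30.9]
side head x [-4.4 68.8] y [-70.8  72.3]
side bed y [ -78.5 1570.3]
```

Request:
{"api": "carry_out", "payload": {
  "commands": [
    [1, -0.5, 0, 0, 0, 0, 0],
    [1, -0.8, 0, 0, 0, 0, 0],
    [1, -0.7, 0, 0, 0, 0, 0],
    [1, -0.2, 0, 0.9, 0, 0, 0],
    [1, 0, 0, 1, 0, 0, 0],
    [1, 0, 0, 1, 0, 0, 0],
    [1, 0, 0, 0, 0, 0, 0]
  ]
}}

```text
clock: 11.2
position: [0.502, -0.2138, 0.1038]
ee_rot: [-0.129, -3.134, -0.002]
force: [-0.7, 1.3, -1.1]
width: 1.0
gripper_force: 0.0
```

```bash
python3 go.py 504 -213.5 57 85.2
```

```text
t 11.2 pos [ 502.  -213.8  103.8] yaw_y 85.29 F [-0.68  1.33 -1.1 ] w 1.0 g 0.0
shift now [-0.09  0.02  1.87] after turn [-0.08  0.02  1.87] turn [ 0.01 -0.05  0.02] q7 1.93
```

Request:
{"api": "carry_out", "payload": {
  "commands": [
    [1, -0.05, 0.06, 0.7, 0, 0, 0],
    [1, 0, 0, 0.7, 0, 0, 0],
    [1, 0, 0, 0.45, 0, 0, 0],
    [1, 0, 0, 0, 0, 0, 0],
    [0.5, 0, 0, 0, 0, 0, 0],
    [0.5, 0, 0, 0, 0, 0, 0],
    [0.5, 0, 0, 0, 0, 0, 0],
    [0.5, 0, 0, 0, 0, 0, 0]
  ],
  "squeeze": 15
}}

```text
clock: 12.0
position: [0.5044, -0.2135, 0.0613]
ee_rot: [0.13, 3.138, -0.0]
force: [-0.1, -0.6, -0.5]
width: 0.705
gripper_force: 0.0
```

Request:
{"api": "carry_out", "payload": {
  "commands": [
    [0.5, 0, 0, 0, 0, 0, 0],
    [0.5, 0, 0, 0, 0, 0, 0],
    [0.5, 0, 0, 0, 0, 0, 0]
  ]
}}

```text
clock: 12.3
position: [0.5042, -0.2139, 0.0612]
ee_rot: [0.131, 3.138, -0.001]
force: [-1.7, -1.0, 5.7]
width: 0.657
gripper_force: 15.0
```

```bash
python3 go.py 592.5 -219.9 57 85.2
```

```text
t 12.3 pos [ 504.2 -213.9   61.2] yaw_y 85.22 F [-1.73 -0.95  5.74] w 0.657 g 15.0
shift now [-3.54  0.06  0.17] after turn [-3.54  0.06  0.17] turn [-0.    0.01  0.  ] q7 1.94
```

Request:
{"api": "carry_out", "payload": {
  "commands": [
    [0.5, -0.2, 0.02, 0, 0, 0, 0],
    [0.5, -0.3, 0.02, 0, 0, 0, 0],
    [0.5, -0.3, 0, 0, 0, 0, 0],
    [0.5, -0.3, 0, 0, 0, 0, 0],
    [0.5, -0.3, 0, 0, 0, 0, 0],
    [0.5, -0.3, 0, 0, 0, 0, 0],
    [0.5, -0.2, 0, 0, 0, 0, 0],
    [0.5, 0, 0, 0, 0, 0, 0]
  ]
}}

```text
clock: 13.1
position: [0.5486, -0.2163, 0.0604]
ee_rot: [-0.131, -3.133, -0.002]
force: [-9.9, 0.5, 9.9]
width: 0.651
gripper_force: 15.0
```

```bash
python3 go.py 594.3 -220.4 61 85.2
```

```text
t 13.1 pos [ 548.6 -216.3   60.4] yaw_y 85.2 F [-9.88  0.49  9.86] w 0.651 g 15.0
shift now [-1.84 -0.01 -0.03] after turn [-1.84 -0.01 -0.02] turn [ 0.01 -0.06  0.  ] q7 1.92
```

Request:
{"api": "carry_out", "payload": {
  "commands": [
    [0.5, -0.2, 0, -0.03, 0, 0, 0],
    [0.5, -0.25, 0, 0, 0, 0, 0],
    [0.5, -0.25, 0, 0, 0, 0, 0],
    [0.5, -0.25, 0, 0, 0, 0, 0],
    [0.5, -0.2, 0, 0, 0, 0, 0],
    [0.5, -0.1, 0, 0, 0, 0, 0],
    [0.5, 0, 0, 0, 0, 0, 0]
  ]
}}

```text
clock: 13.8
position: [0.5834, -0.2188, 0.0614]
ee_rot: [0.13, 3.138, -0.0]
force: [0.5, 0.6, -6.5]
width: 0.652
gripper_force: 15.0
```

```bash
python3 go.py 594.3 -220.4 61 85.2
```

```text
t 13.8 pos [ 583.4 -218.8   61.4] yaw_y 85.27 F [ 0.53  0.64 -6.49] w 0.652 g 15.0
shift now [-0.44 -0.03  0.02] after turn [-0.44 -0.03  0.02] turn [-0.    0.01  0.01] q7 1.91
```

Request:
{"api": "carry_out", "payload": {
  "commands": [
    [0.5, -0.1, 0, 0.02, 0, 0, 0],
    [0.5, -0.1, 0, 0, 0, 0, 0],
    [0.5, -0.08, 0, 0, 0, 0, 0],
    [0.5, -0.06, 0, 0, 0, 0, 0],
    [0.5, -0.04, 0, 0, 0, 0, 0],
    [0.5, -0.04, 0, 0, 0, 0, 0],
    [0.5, 0, 0, 0, 0, 0, 0]
  ]
}}

```text
clock: 14.5
position: [0.5932, -0.2199, 0.061]
ee_rot: [0.13, 3.139, -0.0]
force: [-2.7, 1.2, -1.8]
width: 0.653
gripper_force: 15.0
```

```bash
python3 go.py 594.3 -220.4 61 85.2
```

```text
t 14.5 pos [ 593.2 -219.9   61. ] yaw_y 85.25 F [-2.7   1.15 -1.77] w 0.653 g 15.0
shift now [-0.04 -0.02  0.  ] after turn [-0.04 -0.02  0.  ] turn [-0.    0.    0.01] q7 1.91
```

Request:
{"api": "carry_out", "payload": {
  "commands": [
    [0.5, -0.05, 0, 0, 0, 0, 0],
    [0.5, -0.05, 0, 0, 0, 0, 0],
    [0.5, 0, 0, 0, 0, 0, 0]
  ]
}}

```text
clock: 14.8
position: [0.5958, -0.22, 0.061]
ee_rot: [0.13, 3.139, -0.0]
force: [-2.5, 0.8, -2.8]
width: 0.651
gripper_force: 15.0
```

Request:
{"api": "carry_out", "payload": {
  "commands": [
    [0.5, -0.04, 0, 0, 0, 0, 0],
    [0.5, -0.02, 0, 0, 0, 0, 0],
    [0.5, 0, 0, 0, 0, 0, 0]
  ]
}}

```text
clock: 15.1
position: [0.5964, -0.22, 0.0608]
ee_rot: [-0.13, -3.138, -0.001]
force: [-4.7, 1.1, -0.9]
width: 0.652
gripper_force: 15.0
```

Request:
{"api": "carry_out", "payload": {
  "commands": [
    [0.5, -0.04, 0, 0, 0, 0, 0],
    [0.5, 0, 0, 0, 0, 0, 0],
    [0.5, 0, 0, 0, 0, 0, 0]
  ]
}}

```text
clock: 15.4
position: [0.5964, -0.22, 0.0605]
ee_rot: [-0.131, -3.136, -0.001]
force: [-7.6, 1.6, 0.7]
width: 0.652
gripper_force: 15.0
```

Request:
{"api": "carry_out", "payload": {
  "commands": [
    [0.5, -0.04, 0, 0, 0, 0, 0],
    [0.5, 0, 0, 0, 0, 0, 0],
    [0.5, 0, 0, 0, 0, 0, 0]
  ]
}}

```text
clock: 15.7
position: [0.5964, -0.22, 0.0605]
ee_rot: [-0.131, -3.134, -0.002]
force: [-11.5, 1.8, 3.0]
width: 0.654
gripper_force: 15.0
```

Request:
{"api": "carry_out", "payload": {
  "commands": [
    [0.5, -0.04, 0, 0, 0, 0, 0],
    [0.5, 0, 0, 0, 0, 0, 0],
    [0.5, 0, 0, 0, 0, 0, 0]
  ]
}}

```text
clock: 16.0
position: [0.5965, -0.22, 0.0605]
ee_rot: [-0.131, -3.132, -0.002]
force: [-14.5, 2.2, 7.3]
width: 0.652
gripper_force: 15.0
```

The force rises with no travel, so the housing is against the back plate. Release, rise and check.

Request:
{"api": "carry_out", "payload": {
  "commands": [
    [0.5, 0.06, 0, 0, 0, 0, 0],
    [0.5, 0, 0, 0, 0, 0, 0],
    [1, 0, 0, 0, 0, 0, 0],
    [1, 0, 0, 0, 0, 0, 0],
    [1, 0, 0, 0, 0, 0, 0],
    [1, 0, 0, -0.5, 0, 0, 0],
    [1, 0, 0, -1, 0, 0, 0],
    [1, 0, 0, -1, 0, 0, 0]
  ]
}}

```text
clock: 16.8
position: [0.5988, -0.2203, 0.125]
ee_rot: [0.13, 3.139, -0.0]
force: [0.1, -0.7, -0.3]
width: 0.997
gripper_force: 0.0
```

Request:
{"api": "carry_out", "payload": {
  "commands": [
    [0, 0.3, 0, -1, 0, 0, 0],
    [0, 0.6, 0.7, -1, 0, 0, 0],
    [0, 0.7, 0.9, 0, 0, 0, 0],
    [0, 0.7, 0.9, 0, 0, 0, 0],
    [0, 0.4, 0.9, 0, 0, 0, 0],
    [0, 0, 0.9, 0, 0, 0, 0],
    [0, 0, 0.6, 0, 0, 0, 0],
    [0, 0, 0, 0, 0, 0, 0]
  ]
}}

```text
clock: 17.6
position: [0.5424, -0.0902, 0.1742]
ee_rot: [0.125, 3.138, 0.002]
force: [0.6, -1.0, -0.1]
width: 0.355
gripper_force: 0.0
```

```bash
cat > chk.py <<'E'
from h import *; import sys
th=np.radians(-4.8); Rf=np.array([[np.cos(th),-np.sin(th)],[np.sin(th),np.cos(th)]]); o=np.array([.6484,-.2256])
ims=[]
for n in("top","side"):
    im,P=cloud(n); L=(P[...,:2]-o)@Rf*1000; Z=P[...,2]
    m=(abs(L[...,1])<45)&(L[...,0]>-190)&(L[...,0]<-2)&(Z>.078)&(Z<.093)
    q=L[m]
    if len(q)>8: print(n,len(q),"near-end x",np.percentile(q[:,0],[1,3,10]).round(1),"y",np.percentile(q[:,1],[1,99]).round(1))
    ims.append(im)
c=np.hstack([cv2.resize(ims[0][60:210,290:440],(400,400)),cv2.resize(ims[1][190:310,250:370],(400,400))])
cv2.imwrite(f"pics/{sys.argv[1]}.png",c[...,::-1])
E
python3 chk.py home; python3 - <<'E'
import numpy as np
th=np.radians(-4.8);R=np.array([[np.cos(th),-np.sin(th)],[np.sin(th),np.cos(th)]])
for p in[(-119,125),(-119,115),(-111,98),(-97,88),(-93,87)]: print(p,(R@p+[648.4,-225.6]).round(1))
E
python3 go.py 540.3 -91.1 85 85.2
```

```text
side 441 near-end x [-69.6 -68.8 -64.7] y [-29.3  31.8]
(-119, 125) [540.3 -91.1]
(-119, 115) [ 539.4 -101. ]
(-111, 98) [ 546.  -118.7]
(-97, 88) [ 559.1 -129.8]
(-93, 87) [ 563.  -131.1]
t 17.7 pos [541.8 -93.3 173.9] yaw_y 85.26 F [-0.46  0.15 -0.35] w 0.268 g 0.0
shift now [0.07 0.09 3.55] after turn [0.07 0.08 3.55] turn [-0.01  0.01  0.01] q7 1.66
```

View pics/home.png

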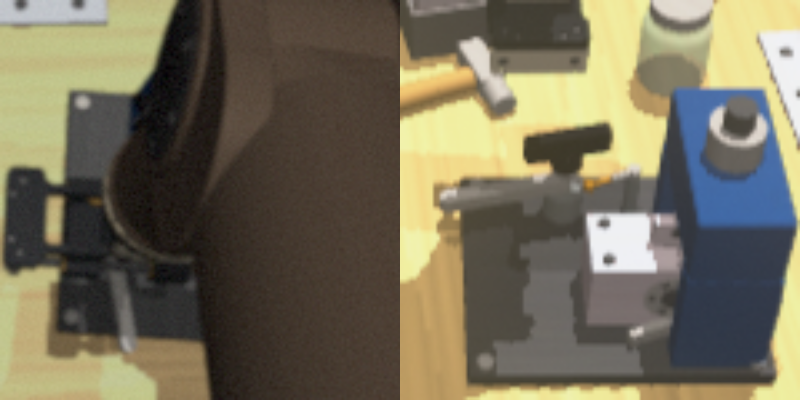

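The side view shows the housing fully in, with its near end at x = -69.6 (-70 when home) and y centred. The latch is still open, with its handle at (565,143). I lower the closed fingers outside the handle's near end to push it counter-clockwise, because a gripper turning with the handle would hit the head.

Request:
{"api": "carry_out", "payload": {
  "commands": [
    [0, 0, 0.1, 0.5, 0, 0, 0],
    [0, 0, 0, 0.8, 0, 0, 0],
    [0, 0, 0, 0.8, 0, 0, 0],
    [0, 0, 0, 0.8, 0, 0, 0],
    [0, 0, 0, 0.6, 0, 0, 0],
    [0, 0, 0, 0, 0, 0, 0],
    [0, 0, 0, 0, 0, 0, 0]
  ]
}}

```text
clock: 18.4
position: [0.5413, -0.091, 0.0855]
ee_rot: [-0.132, -3.138, 0.001]
force: [0.7, -0.2, 0.2]
width: 0.002
gripper_force: 0.0
```

```bash
python3 go.py 539.4 -101 86 85.2; python3 go.py 546 -118.7 86 85.2|tail -1
```

```text
t 18.4 pos [541.3 -91.   85.5] yaw_y 85.17 F [ 0.72 -0.21  0.19] w 0.002 g 0.0
shift now [ 0.04 -0.41 -0.02] after turn [ 0.04 -0.41 -0.02] turn [-0.   -0.01 -0.  ] q7 1.68
shift now [-0.28 -1.09 -0.02] after turn [-0.28 -1.09 -0.02] turn [-0.   -0.01 -0.  ] q7 1.68
```

Request:
{"api": "carry_out", "payload": {
  "commands": [
    [0, 0, -0.2, 0, 0, 0, 0],
    [0, 0, -0.2, 0, 0, 0, 0],
    [0, -0.05, -0.15, 0, 0, 0, 0],
    [0, -0.05, -0.15, 0, 0, 0, 0],
    [0, -0.06, -0.15, 0, 0, 0, 0],
    [0, -0.06, -0.12, 0, 0, 0, 0],
    [0, -0.06, -0.1, 0, 0, 0, 0],
    [0, 0, 0, 0, 0, 0, 0]
  ]
}}

```text
clock: 19.2
position: [0.5467, -0.1183, 0.0864]
ee_rot: [0.132, 3.138, -0.001]
force: [-0.2, 0.7, 0.4]
width: 0.003
gripper_force: 0.0
```

```bash
python3 go.py 559.1 -129.8 86 85.2
```

```text
t 19.2 pos [ 546.7 -118.3   86.4] yaw_y 85.2 F [-0.24  0.73  0.43] w 0.003 g 0.0
shift now [-0.53 -0.42  0.02] after turn [-0.53 -0.42  0.01] turn [-0.01  0.01 -0.  ] q7 1.73
```

Request:
{"api": "carry_out", "payload": {
  "commands": [
    [0, -0.1, -0.1, 0, 0, 0, 0],
    [0, -0.15, -0.1, 0, 0, 0, 0],
    [0, -0.15, -0.1, 0, 0, 0, 0],
    [0, -0.15, -0.1, 0, 0, 0, 0],
    [0, 0, 0, 0, 0, 0, 0]
  ]
}}

```text
clock: 19.7
position: [0.5551, -0.1254, 0.0854]
ee_rot: [-0.127, -3.129, -0.007]
force: [-17.1, 10.0, 18.5]
width: 0.007
gripper_force: 12.4
```

```bash
python3 go.py 563 -131 86 85.2; python3 chk.py lat1
```

```text
t 19.7 pos [ 555.1 -125.4   85.4] yaw_y 85.34 F [-17.15   9.99  18.46] w 0.007 g 12.4
shift now [-0.33 -0.2  -0.03] after turn [-0.33 -0.2  -0.02] turn [ 0.04 -0.1   0.03] q7 1.75
side 434 near-end x [-69.7 -68.6 -64.4] y [-30.1  31.3]
```

View pics/lat1.png

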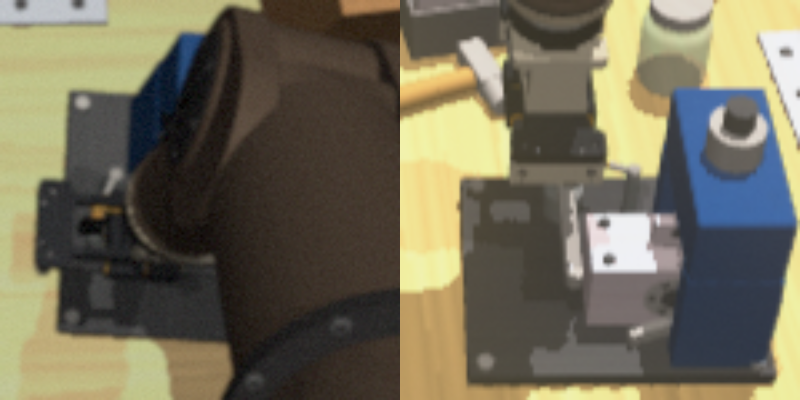

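The latch arm now lies across behind the housing, at (573,235) in the right half, and the force shows it is at its stop. Back off and rise clear, then check the latch and the tray.

Request:
{"api": "carry_out", "payload": {
  "commands": [
    [0, 0.3, 0.2, 0, 0, 0, 0],
    [0, 0.5, 0.3, 0, 0, 0, 0],
    [0, 0.5, 0.3, -0.5, 0, 0, 0],
    [0, 0.3, 0, -1, 0, 0, 0],
    [0, 0, 0, -1, 0, 0, 0],
    [0, 0, 0, -1, 0, 0, 0],
    [0, 0, 0, -1, 0, 0, 0],
    [0, 1, 0, -1, 0, 0, 0]
  ]
}}

```text
clock: 20.6
position: [0.4987, -0.1033, 0.2248]
ee_rot: [0.129, 3.136, -0.001]
force: [0.0, 0.7, 0.8]
width: 0.004
gripper_force: 0.0
```

Request:
{"api": "carry_out", "payload": {
  "commands": [
    [0, 1, 1, 0, 0, 0, 0],
    [0, 1, 1, 0, 0, 0, 0],
    [0, 0.5, 1, 0, 0, 0, 0],
    [0, 0, 1, 0, 0, 0, 0],
    [0, 0, 1, 0, 0, 0, 0],
    [0, 0, 0, 0, 0, 0, 0],
    [0, 0, 0, 0, 0, 0, 0]
  ]
}}

```text
clock: 21.3
position: [0.4446, 0.0267, 0.2236]
ee_rot: [0.128, 3.139, -0.0]
force: [-0.1, -0.9, -0.4]
width: 0.002
gripper_force: 0.0
```

```bash
python3 chk.py fin; python3 - <<'E'
from h import *
th=np.radians(-4.8); Rf=np.array([[np.cos(th),-np.sin(th)],[np.sin(th),np.cos(th)]]); o=np.array([.6484,-.2256])
for n in("top","side"):
    im,P=cloud(n); L=(P[...,:2]-o)@Rf*1000; Z=P[...,2]*1000
    for k,a,b in(("arm",50,63),("handle",106,118)):
        m=(Z>a)&(Z<b)&(L[...,0]>-125)&(L[...,0]<-71.5)&(L[...,1]<140)&(L[...,1]>-25)
        if m.sum()>10:
            r=cv2.minAreaRect(L[m].astype(np.float32)); print(n,k,m.sum(),np.round(r[0],1),np.round(r[1],1),round(r[2],1))
    m=(Z>66)&(Z<84)&(P[...,0]>.4)&(P[...,0]<.64)&(P[...,1]>.1)&(P[...,1]<.4)
    nn,l,st,c=cv2.connectedComponentsWithStats(m.astype(np.uint8))
    for i in range(1,nn):
        if st[i,4]>100: print(n,"tray housing",st[i,4],P[l==i].mean(0).round(4))
s=arm.observe(); print(s["clock"],s["force"].round(1),s["position"].round(3))
E
```

```text
top 595 near-end x [-69.9 -68.5 -63.6] y [-30.6  29.1]
side 432 near-end x [-69.6 -68.5 -64.5] y [-29.1  31.3]
top arm 30 [-79.   -8.6] [16.2 13.1] 41.1
top tray housing 1076 [0.5406 0.1533 0.0742]
top tray housing 1269 [0.5309 0.2369 0.0742]
side arm 158 [-80.8  40.1] [113.8  14.3] 89.5
side handle 109 [-80.3  96. ] [81.4 14.2] 89.7
side tray housing 331 [0.5515 0.2311 0.0751]
side tray housing 528 [0.5332 0.1448 0.0759]
21.5 [-0.4 -0.3  0.1] [0.444 0.026 0.223]
```

View pics/fin.png

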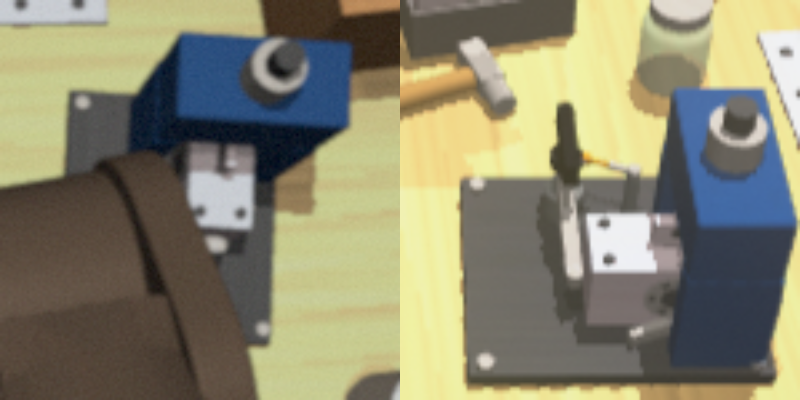

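The latch lies at 90° to the rails (angle about 1.35, shut). The housing is home, its near end at -70 mm, and the other two stand in the tray.

```bash
python3 -c "
from cell import arm
print(arm.sign_off())"
```

```text
the job is handed in; nothing more can be done
None
```

I handed the job in: the heavy housing (about 0.7 kg, from the leftmost tray cell) is home against the back plate and let go, the latch is shut at its stop, and the other two stand in the tray; no verdict came back at hand-in.

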